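Set out specimen mounts on the photo stage with a spacer block

TASK

Stand all the specimen mounts on the photo stage against its low back rail, in the same left-to-right order in which they stand on the worktop, starting from the end stop at the left. With the spacer block, its nose towards the rail, set one gap after another from left to right: the block must fill the gap between the end stop and the first mount, then between each mount and the next, so that all gaps are equal to its 28 mm width. Once the last gap is set, fold the stiff white backdrop upright, and see that the spacer block stands back on its mat; leave the jar and the hand lens alone.

Things in the scene. Friction and masses are not known exactly. Their poses are not given: they have to be found in the camera images.
- stage: grey photo stage, fixed; origin under its centre, x to the back, y to the left. Deck x -62 to 62 mm, 360 mm long, top z 6 mm. Slippery back rail: front face x 9 mm, 6 mm thick, top z 14 mm; a mount against it has its centre at x -9.5 mm (row line). End stop: block at the left end, face towards the row at y 160 mm, x -44 to 16, top z 36 mm. With 28 mm gaps the mount centres are at y 114, 50, -14, -78, -142
- backdrop (a joint): angle of the white panel behind the rail, rad: 0 laid back flat, 1.571 upright, limit 2.0; friction hinge (0.25 N m, with its weight up to 0.30), stays where left; starts at 0.35 to 0.8. Hinge axis along stage y at stage x 61, z 12 mm; panel 57 mm from hinge to free edge, 4 mm thick (rim 7), 330 mm wide. Can be pushed up from behind by its free edge
- backdrop_edge (a point): middle of the free edge of the backdrop, 57 mm from the hinge axis
- backdrop_hinge (a point): middle of the hinge axis of the backdrop, which runs along y of this frame
- spacer: white slippery spacer block, about 150 g: x -20 to 20 mm, 28 mm wide (y: the gap width), 40 mm tall, half-round nose of radius 14 about x = 20 (tip x 34); on top a black grip 16 mm thick (x), 24 wide (y), z 39 to 84 mm, above the origin (at the underside); grip it across the 16 mm. Starts on its mat. Pushed in nose first from the front, it spreads two mounts to 28 mm
- mat: black rubber mat 110 x 90 x 3 mm, fixed to the worktop; origin under its centre; the spacer block belongs on it
- mount_0: specimen mount: steel base disc 36 mm across and 10 mm high, on it a clear cylinder 30 mm across (the part to grip), 46 mm tall in all, 80 g, may be absent; origin at the centre of its underside, z up its axis. The mounts start standing on the worktop in front of the stage, in a loose line from left (+y) to right; this is number 1 of five counted from the left
- mount_1: specimen mount: steel base disc 36 mm across and 10 mm high, on it a clear cylinder 30 mm across (the part to grip), 46 mm tall in all, 80 g, may be absent; origin at the centre of its underside, z up its axis. The mounts start standing on the worktop in front of the stage, in a loose line from left (+y) to right; this is number 2 of five counted from the left
- mount_2: specimen mount: steel base disc 36 mm across and 10 mm high, on it a clear cylinder 30 mm across (the part to grip), 46 mm tall in all, 80 g, may be absent; origin at the centre of its underside, z up its axis. The mounts start standing on the worktop in front of the stage, in a loose line from left (+y) to right; this is number 3 of five counted from the left
- mount_3: specimen mount: steel base disc 36 mm across and 10 mm high, on it a clear cylinder 30 mm across (the part to grip), 46 mm tall in all, 80 g, may be absent; origin at the centre of its underside, z up its axis. The mounts start standing on the worktop in front of the stage, in a loose line from left (+y) to right; this is number 4 of five counted from the left
- mount_4: specimen mount: steel base disc 36 mm across and 10 mm high, on it a clear cylinder 30 mm across (the part to grip), 46 mm tall in all, 80 g, may be absent; origin at the centre of its underside, z up its axis. The mounts start standing on the worktop in front of the stage, in a loose line from left (+y) to right; this is number 5 of five counted from the left
- jar: bystander: specimen jar with white lid, 63 mm across, 67 mm tall, origin at the underside; not to be moved
- lens: bystander: black hand lens lying on the worktop, 154 mm long; not to be moved

How it is judged:
By the outcome, as a careful person would: the job done as asked, in the order asked, and still so for the second after the job is handed in, with the robot touching nothing.
Of mount_0, mount_1, mount_2, mount_3, mount_4 only 3 to 5 are there at a start; the rules pass over those that are not, and their reading is None.
At some moment in a run one of mount_0, mount_1, mount_2, mount_3, mount_4 may be knocked a few centimetres aside while the robot is not near it.
It also fails if it takes over 210 s, if anything falls off the work surface, if the arm or the gripper's body presses on something with over 40 N, if the wrist force passes 120 N, or if a joint passes its speed limit or range.

ROBOT

A 6-joint arm with a two-finger parallel gripper is mounted at the origin on a cart in front of the work surface, level with it; the furniture and walls round the work are solid. World frame = base frame: x ahead of the robot, y to its left, z up, the work surface at z = 0. Lengths are in m, angles in rad, forces in N, time in s.
With the tool pointing down it reaches from about 0.375 to 0.975 m from the base axis. Payload 3.8 kg.
Tool frame: the origin (TCP) lies between the finger pads; the fingertips stand 11 mm ahead of it and the grasp point (between the pads) lies 8 mm behind it (ctrl.tips_ahead is the distance from the TCP to the fingertips, in m); z points along the fingers, y is the line along which they close (so a half turn about z gives the same grasp; the last joint's range is limited). The gripper opens to 85 mm and grips with 20 to 120 N. Pads are 22 mm wide; open, the fingers measure 114 mm over their backs; the gripper's body (76 mm by 85 mm) begins 54 mm behind the grasp point. The pads swing forward as they close: fully open they stand 13 mm farther back than shut.
Start: joints at [1.22, 0.264, 1.604, -0, 1.274, -0.037], TCP at [0.208, 0.642, 0.242] pointing down, gripper open.
Joint ranges: [-2.63, 2.63], [-0.94, 2.18], [0.31, 2.57], [-1.31, 4.45], [0, 2.66], [-2.55, 2.55]. Speed limits (rad/s): [2.57, 2.57, 3.14, 3.14, 3.14, 3.14].

INTERFACE

Orientations are given as a unit quaternion [x, y, z, w].
In Python, from bench import ctrl, claw, planner, observe, optics, order gives the robot as it stands. The module is installed in compiled form; this text tells all that it offers. Calls block until the motion is done:
- ctrl.movep(position, orientation): joint-space move of the TCP to a pose.
- ctrl.move_linear(position, frame=None, vel=0.15, threshold=None): straight line of the TCP; frame=None keeps the orientation; vel is the mean speed in m/s. With threshold (N) it stops when the force on the tool has changed by that much, and returns True; else False.
- ctrl.movej(angles): joint-space move.
- claw.open_gripper() and claw.close_gripper(): open the fingers fully, or close them until they stop; the grip force is fixed at half the most.
- ctrl.dwell(seconds).
- planner.ik(position, orientation): joint angles nearest the present ones, or None.
- observe(): the state.
- optics.read_camera(name): name is "scene" or "top" or "wrist"; returns the picture (384x512x3 uint8, red, green, blue); there is no depth.
- optics.get_calibration(name): a dict with "K" (3x3 intrinsics, pixels), "k1" (the pictures are not rectified: a ray, as slopes to the right and down, at radius r is drawn at 1 + k1 r^2 times it, then the intrinsics apply), "rvec" (rotation vector, rad) and "tvec" (3), from world to camera coordinates, as OpenCV has them; the wrist camera has in their place "mount" (4x4, takes a point from camera to tool coordinates, whose origin is the TCP and whose axes are the flange's). Camera axes: x right, y down, z forward; pixel columns grow to the right and rows downward; lengths in m; the calibration is good to about 2 mm. A picture is of the moment at which its call begins: read the wrist's pose just before it. get_calibration takes no time and is no camera call.
A pose or a line that the arm cannot do raises ctrl.IKError and nothing moves.
- order.hand_in(): hands the job in; it is judged then, once.
The state is a dict: "t": time; "joint_pos": joint angles; "dq": joint speeds; "joint_efforts": joint torques, N m; "tool_pos": TCP position; "tcp_rot": TCP orientation; "force": force on the tool from outside, world axes, zero at the start; "moment": the same for the moment, N m; "width": opening from 0.0 (shut) to 1.0 (fully open); "finger_force": force on a finger pad.
Only numpy, scipy, OpenCV 4.12 (cv2) and the standard library are available. Lean on these libraries where they do the work, as an engineer would, in place of code of your own. Each camera call takes 0.05 s, during which the arm holds its last target. There are 200 camera calls.

## Working session

There is one attempt and no reset: what is moved stays moved. The work goes in short steps, each a Python script; the robot and the scene stay as the last script left them, time stands still between calls to the robot, and variables do not carry over. Pictures are saved under pics/ and viewed, at most 17 in all, crops included, and the job is handed in when it is done.

```bash
mkdir -p pics; ls; python3 - <<'E'
from bench import ctrl, claw, planner, observe, optics, order
import cv2
for n in ("scene","top","wrist"):
    im=optics.read_camera(n); cv2.imwrite(f"pics/{n}0.png",im[:,:,::-1])
    print(n,optics.get_calibration(n))
print(observe())
E
```

```text
pics
scene {'K': array([[375.59337034,   0.        , 252.37094032],
       [  0.        , 375.59337034, 190.59090296],
       [  0.        ,   0.        ,   1.        ]]), 'k1': -0.0475483549834239, 'rvec': array([ 2.39320384, -0.49309347,  0.20427   ]), 'tvec': array([-0.54402614,  0.16259511,  0.98121456])}
top {'K': array([[458.46140778,   0.        , 252.588241  ],
       [  0.        , 458.46140778, 193.42036139],
       [  0.        ,   0.        ,   1.        ]]), 'k1': -0.13756841467194336, 'rvec': array([ 2.14394071, -2.13118089,  0.18129833]), 'tvec': array([-0.05572991,  0.58244448,  1.53270066])}
wrist {'K': array([[276.10443216,   0.        , 256.46415852],
       [  0.        , 276.10443216, 192.51258438],
       [  0.        ,   0.        ,   1.        ]]), 'k1': -0.05394599915063106, 'mount': array([[ 6.05769437e-04, -9.57253587e-01, -2.89249378e-01,
         7.46331714e-02],
       [ 9.99999579e-01,  3.80503849e-04,  8.35025160e-04,
         3.43194114e-04],
       [-6.89270328e-04, -2.89249762e-01,  9.57253415e-01,
        -1.30954033e-01],
       [ 0.00000000e+00,  0.00000000e+00,  0.00000000e+00,
         1.00000000e+00]])}
{'t': 0.15, 'joint_pos': array([ 1.22007994e+00,  2.64628292e-01,  1.60504925e+00,  1.71517969e-05,
        1.27368478e+00, -3.68863954e-02]), 'dq': array([ 0.00067426, -0.00356524, -0.00298365, -0.00066164, -0.00173809,
        0.00112237]), 'joint_efforts': array([ 8.76905269e-04, -5.15908813e+01, -3.67959273e+01,  1.02784029e-04,
        8.03566771e-03,  2.52899559e-05]), 'tool_pos': array([0.20817862, 0.6415322 , 0.2412215 ]), 'tcp_rot': array([ 1.56274278e-01,  9.87713302e-01, -8.66689450e-04, -1.78454903e-04]), 'force': array([-0.37583961,  0.56337665, -0.41340976]), 'moment': array([ 0.01963484, -0.01479416,  0.00616354]), 'finger_force': 0.0, 'width': 0.9994182170337875}
```

View pics/scene0.png

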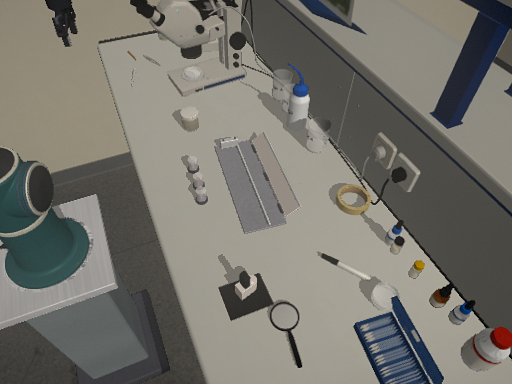

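View pics/top0.png

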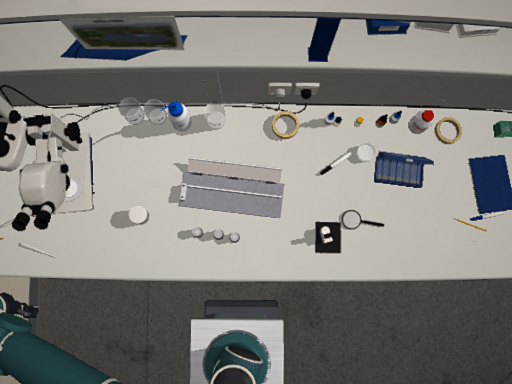

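The scene shows three mounts, at top-view pixels (197,232), (218,235) and (235,237). The stage is centred near (232,195) with its end stop at (184,192), the backdrop is partly raised, the spacer is on its mat at (326,235), the jar at (138,215) and the lens at (350,220). Next I'll write helpers and get coarse positions.

```bash
cat > h.py <<'E'
from bench import ctrl, claw, planner, observe, optics, order
import numpy as np, cv2
from scipy.spatial.transform import Rotation as R
def cam(name, st=None):
    """K,k1, camera centre, R(cam->world)"""
    c=optics.get_calibration(name)
    if name=="wrist":
        st=st or observe()
        T=np.eye(4);T[:3,:3]=R.from_quat(st["tcp_rot"]).as_matrix();T[:3,3]=st["tool_pos"]
        M=T@c["mount"]; return c["K"],c["k1"],M[:3,3],M[:3,:3]
    r=R.from_rotvec(c["rvec"]).as_matrix().T
    return c["K"],c["k1"],-r@c["tvec"],r
def ray(cm,uv):
    K,k1,o,r=cm
    uv=np.atleast_2d(np.asarray(uv,float))
    d=(uv-K[:2,2])/[K[0,0],K[1,1]]
    u=d.copy()
    for _ in range(20): u=d/(1+k1*(u**2).sum(1,keepdims=True))
    return np.c_[u,np.ones(len(u))]@r.T
def plane(cm,uv,z):
    d=ray(cm,uv); o=cm[2]
    return o+d*((z-o[2])/d[:,2:])
def proj(cm,P):
    K,k1,o,r=cm
    p=(np.atleast_2d(P)-o)@r; s=p[:,:2]/p[:,2:]
    s=s*(1+k1*(s**2).sum(1,keepdims=True)); return s*[K[0,0],K[1,1]]+K[:2,2]
def down(yaw):
    """tool pointing down, tool x axis (camera side) at world angle yaw"""
    c,s=np.cos(yaw),np.sin(yaw)
    return R.from_matrix(np.array([[c,s,0],[s,-c,0],[0,0,-1.]])).as_quat()
def shot(name,f=None):
    st=observe(); cm=cam(name,st); im=optics.read_camera(name)[:,:,::-1].copy()
    if f: cv2.imwrite(f"pics/{f}.png",im)
    return cm,im
E
python3 - <<'E'
from h import *
cm=cam("top")
for n,uv,z in [("m0",(197,232),.046),("m1",(218,235),.046),("m2",(235,237),.046),("jar",(138,215),.067),("mat",(328,237),.003),("grip",(326,231),.084),
 ("sFL",(180,208),.006),("sFR",(281,216),.006),("railL",(190,185),.014),("railR",(283,199),.014)]:
    print(n,plane(cm,[uv],z).round(3))
o=observe();print(R.from_quat(o["tcp_rot"]).as_matrix().round(2))
for p in [(.55,.1,.3),(.55,.0,.35),(.5,-.15,.35)]:
  for y in (0,np.pi,np.pi/2,-np.pi/2):
    q=planner.ik(p,down(y)); print(p,round(y,2),None if q is None else np.round(q,2))
E
```

```text
m0 [[0.448 0.137 0.046]]
m1 [[0.439 0.065 0.046]]
m2 [[0.432 0.007 0.046]]
jar [[0.503 0.338 0.067]]
mat [[ 0.437 -0.318  0.003]]
grip [[ 0.451 -0.298  0.084]]
sFL [[0.536 0.204 0.006]]
sFR [[ 0.51  -0.153  0.006]]
railL [[0.617 0.169 0.014]]
railR [[ 0.569 -0.16   0.014]]
[[-0.95  0.31 -0.  ]
 [ 0.31  0.95 -0.  ]
 [ 0.   -0.   -1.  ]]
(0.55, 0.1, 0.3) 0 [ 0.14  0.01  1.78 -0.    1.35  1.71]
(0.55, 0.1, 0.3) 3.14 [ 0.14  0.01  1.78 -0.    1.35 -1.44]
(0.55, 0.1, 0.3) 1.57 [ 0.14  0.01  1.78 -0.    1.35  0.14]
(0.55, 0.1, 0.3) -1.57 None
(0.55, 0.0, 0.35) 0 [-0.05 -0.02  1.73 -0.    1.44  1.53]
(0.55, 0.0, 0.35) 3.14 [-0.05 -0.02  1.73 -0.    1.44 -1.62]
(0.55, 0.0, 0.35) 1.57 [-0.05 -0.02  1.73 -0.    1.44 -0.05]
(0.55, 0.0, 0.35) -1.57 None
(0.5, -0.15, 0.35) 0 [-0.34 -0.08  1.78 -0.    1.44  1.23]
(0.5, -0.15, 0.35) 3.14 [-0.34 -0.08  1.78 -0.    1.44 -1.91]
(0.5, -0.15, 0.35) 1.57 [-0.34 -0.08  1.78 -0.    1.44 -0.34]
(0.5, -0.15, 0.35) -1.57 None
```

```bash
python3 - <<'E'
from h import *
ims=[]
for p,y in [((.43,.06,.25),0),((.60,.02,.27),0),((.45,-.30,.25),0)]:
    ctrl.movep(p,down(y)); ctrl.dwell(.3)
    cm,im=shot("wrist",f"w{len(ims)}"); np.save(f"w{len(ims)}.npy",np.array([cm[2],*cm[3]])); ims.append(im)
m=np.vstack([np.hstack(ims[:2]),np.hstack([ims[2],ims[2]*0])])
cv2.imwrite("pics/m1.png",cv2.resize(m,(800,600),interpolation=cv2.INTER_AREA)); print(observe()["t"],observe()["tool_pos"])
E
```

```text
5.4917 [ 0.45044639 -0.2994717   0.24998516]
```

View pics/m1.png

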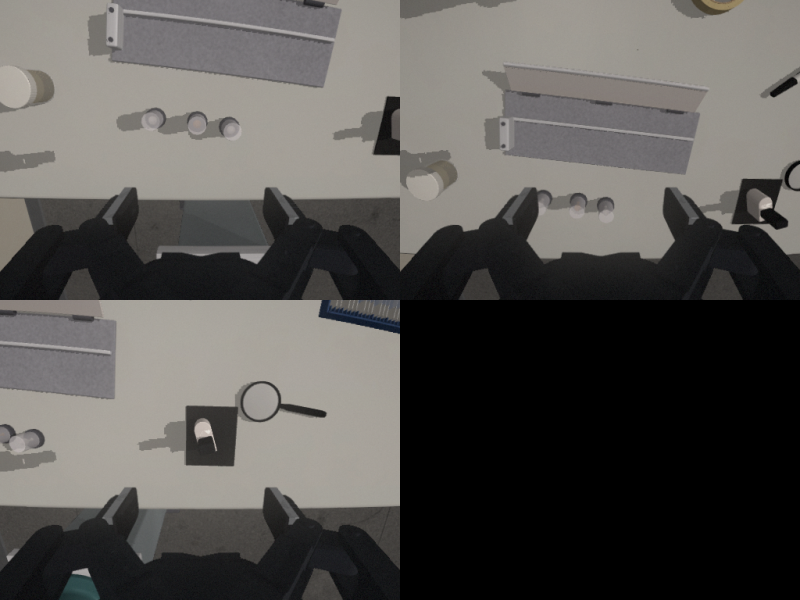

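```bash
python3 - <<'E'
from h import *
a=cv2.imread("pics/w0.png")[0:190,120:450]; b=cv2.imread("pics/w1.png")[75:225,115:395]; c=cv2.imread("pics/w2.png")[125:220,225:315]
o=np.zeros((600,800,3),np.uint8)
r=cv2.resize(a,None,fx=1.7,fy=1.7,interpolation=cv2.INTER_CUBIC);print(r.shape)
a2=cv2.imread("pics/w0.png")[125:185,165:325]; r=cv2.resize(a2,None,fx=4,fy=4,interpolation=cv2.INTER_CUBIC); o[:240,:640]=r
r=cv2.resize(b,None,fx=1.6,fy=1.6,interpolation=cv2.INTER_CUBIC); o[250:250+r.shape[0],:r.shape[1]]=r
r=cv2.resize(c,None,fx=3.6,fy=3.6,interpolation=cv2.INTER_CUBIC); o[250:250+r.shape[0],460:460+r.shape[1]]=r
cv2.imwrite("pics/m2.png",o)
E
```

```text
(323, 561, 3)
```

View pics/m2.png

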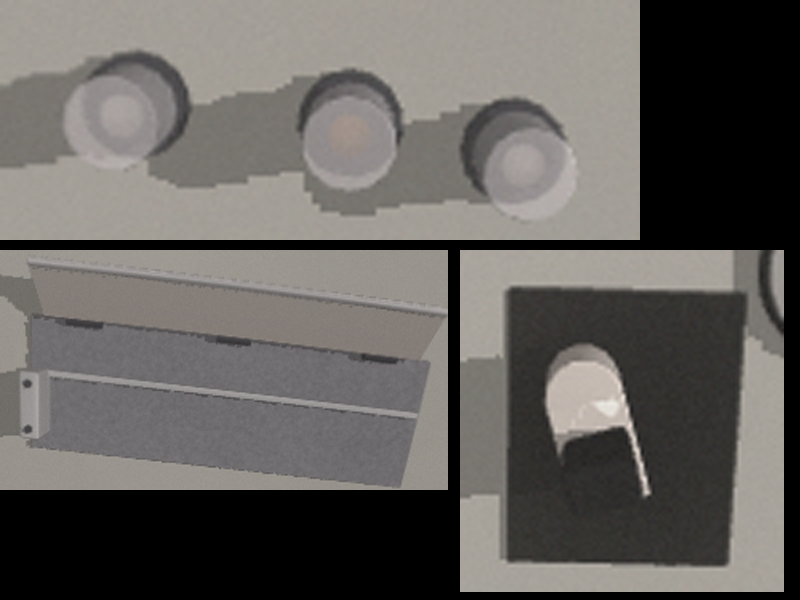

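Wrist views: mount tops are in w0 at about (192,155), (252.5,160) and (297.5,168). Stage deck corners in w1 are about (132,197), (365,223), (136,116) and (384,145). The spacer in w2 sits near (260,165), nose up in the image (+x) and turned about 14° left. Now the metric measurement with size checks.

```bash
cat > meas.py <<'E'
from h import *
def lc(i):
    a=np.load(f"w{i}.npy"); c=optics.get_calibration("wrist"); return c["K"],c["k1"],a[0],a[1:]
if __name__=="__main__":
    c0,c1,c2=lc(0),lc(1),lc(2)
    P=plane(c0,[(192.3,155.3),(252.5,160.3),(297.5,168.3)],.046); print("mount tops",P.round(4).tolist())
    Q=plane(c0,[(165+64/4,155),(165+155/4,155)],.046); print("top dia",np.linalg.norm(Q[0]-Q[1]))
    # bases at z .01: dark disc left/right extents & top, from the 4x crop
    for n,pts in [("b0",[(189,108),(138,52)]),("b1",[(300,120),(402,120),(350,70)]),("b2",[(462,140),(515,98)])]:
        print(n,plane(c0,[(165+x/4,125+y/4) for x,y in pts],.01)[:,:2].round(4).tolist())
    im=cv2.imread("pics/w1.png"); g=im.astype(int)
    D=plane(c1,[(132.5,197.5),(365,223.1),(135.6,116.3),(383.75,145)],.006)[:,:2]
    print("deck",D.round(4).tolist(),"len",np.linalg.norm(D[0]-D[1]),np.linalg.norm(D[2]-D[3]),"dep",np.linalg.norm(D[0]-D[2]),np.linalg.norm(D[1]-D[3]))
    # spacer white top
    im=cv2.imread("pics/w2.png"); h=im[125:220,225:315].max(2)
    m=(h>150).astype(np.uint8); print("top face px",m.sum())
    b=h.copy(); print(h[20:70:3,20:56:2])
E
python3 meas.py
```

```text
mount tops [[0.4491, 0.1396, 0.046], [0.443, 0.066, 0.046], [0.4331, 0.0104, 0.046]]
top dia 0.02796527637907671
b0 [[0.4478, 0.1208], [0.4665, 0.137]]
b1 [[0.4437, 0.0834], [0.4438, 0.049], [0.4605, 0.0665]]
b2 [[0.437, 0.0286], [0.4513, 0.0111]]
deck [[0.5445, 0.2099], [0.503, -0.1484], [0.6639, 0.1907], [0.6244, -0.162]] len 0.3606242552831829 0.3548356465250693 dep 0.12099254525571826 0.12215309284847886
top face px 3158
[[ 61  53  55  57  55  56  55  54  52  55  55  54  53  56  53  52  54  54]
 [ 58  55  54  58  54  50  51  54  49  54  54  50  52  54  54  53  54  54]
 [ 56  51  52  53  55  52 100 107 111  53  49  52  54  50  52  48  51  50]
 [ 51  52  50  62 118 123 122 133 144 155 157  53  53  52  52  50  52  52]
 [ 51  49  63 118 153 197 198 197 200 202 184 166  52  53  49  52  48  50]
 [ 46  50  93 192 193 193 194 195 196 197 196 209 102  53  51  52  52  53]
 [ 52  50 170 195 191 195 194 197 195 196 198 198 214  53  53  51  49  51]
 [ 48  52 187 194 192 193 193 193 194 192 194 218 208  57  53  49  48  51]
 [ 49  51 154 189 192 195 192 194 194 209 227 226 197 217  52  50  52  50]
 [ 44  49  70 193 195 194 193 194 195 194 196 193 197 195  51  50  51  47]
 [ 47  49  52 188 194 138 139 141 140  88  52  45  42 118 114  49  49  52]
 [ 47  47  50  84 137  44  44  44  44  42  42  44  41  42 204  50  48  49]
 [ 44  43  46  47  62  41  43  39  44  44  41  40  44  46 116  50  42  45]
 [ 48  48  49  47  63  44  45  37  43  44  45  45  49  48  50 213  50  51]
 [ 49  47  48  45  44  47  48  48  52  45  48  46  48  48  53 193  50  53]
 [ 51  51  46  50  47  48  49  47  49  48  47  50  45  47  51 116  96  49]
 [ 52  57  50  54  50  43  47  46  45  48  45  46  47  46  50  73  52  49]]
```

```bash
python3 - <<'E'
from meas import *
c2=lc(2); im=cv2.imread("pics/w2.png"); h=im.max(2)
P=[]
# subpixel left/right edges of white top face per row, cast to z=.043
for v in range(162,176):
    row=h[v,235:290].astype(float); w=np.where(row>125)[0]
    f=lambda i,j:235+i+(125-row[i])/(row[j]-row[i])*(j-i)
    P.append([(f(w[0]-1,w[0]),v),(f(w[-1]+1,w[-1]),v)])
P=np.array(P); L=plane(c2,P[:,0],.043)[:,:2]; Rr=plane(c2,P[:,1],.043)[:,:2]
tip=plane(c2,[(256.5,155.5)],.043)[0,:2]; fr=plane(c2,[(270,162.5),(277.2,193)],.043)[:,:2]
for n,Q in (("L",L),("R",Rr),("Rlong",fr)):
    s=np.polyfit(Q[:,0],Q[:,1],1); print(n,np.degrees(np.arctan(s[0])),Q[0],Q[-1])
print("tip",tip)
print("mat",plane(c2,[(225+48/3.6,125+40/3.6),(225+286/3.6,125+44/3.6),(225+48/3.6,125+310/3.6),(225+268/3.6,125+315/3.6)],.003)[:,:2].round(4).tolist())
g=cv2.imread("pics/w2.png")[125:220,225:315].astype(float); g=cv2.GaussianBlur(g,(3,3),0)
g=np.clip((g-35)*10,0,255).astype(np.uint8)
cv2.imwrite("pics/m3.png",cv2.resize(g,None,fx=6,fy=6,interpolation=cv2.INTER_CUBIC))
E
```

```text
L 7.532619235888286 [ 0.46085298 -0.28896971] [ 0.44434642 -0.29096455]
R 15.3507927434303 [ 0.46091126 -0.3147616 ] [ 0.44441154 -0.31915688]
Rlong 14.00447314849292 [ 0.46028569 -0.31530678] [ 0.42081026 -0.32515239]
tip [ 0.4689666  -0.29856294]
mat [[0.4888, -0.274], [0.4876, -0.3634], [0.3809, -0.2722], [0.3789, -0.3616]]
```

View pics/m3.png

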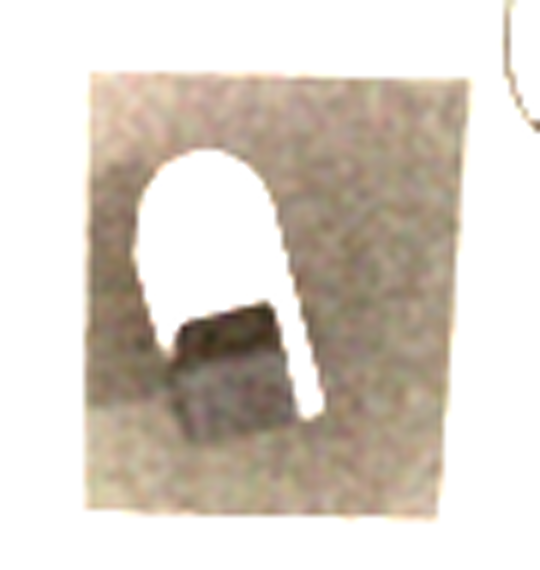

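```bash
python3 - <<'E'
from meas import *
c2=lc(2)
a=np.radians(14.5); ux=np.array([np.cos(a),np.sin(a)]); uy=np.array([-ux[1],ux[0]])
p=lambda u,z: plane(c2,[(225+u[0]/6,125+u[1]/6)],z)[0,:2]
print("grip top",p((238,396),.087)); print("from front foot",p((225,311),.042)-8e-3*ux)
print("from tip",p((193,177),.043)-34e-3*ux)
# right edge line (y=-14)
e=p((300,330),.043); print("right-edge y offset of griptop",(p((238,396),.087)-e)@uy)
for q in [(190,442),(298,418),(178,375),(285,350)]: print(p(q,.087).round(4))
E
```

```text
grip top [ 0.43647507 -0.30772542]
from front foot [ 0.43402921 -0.30818768]
from tip [ 0.43728753 -0.3078926 ]
right-edge y offset of griptop 0.014160729239011707
[ 0.4275 -0.2989]
[ 0.4322 -0.3189]
[ 0.4405 -0.2966]
[ 0.4453 -0.3163]
```

```bash
cat >> h.py <<'E'
S0=np.array([.5840,.0226]); SY=np.radians(-6.5)
def W(x,y,z):
    """stage mm -> world m"""
    c,s=np.cos(SY),np.sin(SY); return np.array([S0[0]+(c*x-s*y)/1e3,S0[1]+(s*x+c*y)/1e3,z/1e3])
def inv(p):
    c,s=np.cos(SY),np.sin(SY); d=(np.asarray(p)[:2]-S0)*1e3; return np.array([c*d[0]+s*d[1],-s*d[0]+c*d[1]])
Q=down(np.pi/2+SY)
def place(xy,ys):
    xy=np.asarray(xy); claw.open_gripper()
    ctrl.movep([*xy,.13],Q); ctrl.move_linear([*xy,.024],vel=.12)
    claw.close_gripper(); o=observe(); print("grip",o["width"],o["finger_force"])
    ctrl.move_linear([*xy,.12],vel=.2)
    ctrl.movep(W(-15,ys,120),Q); ctrl.move_linear(W(-15,ys,31),vel=.12); ctrl.dwell(.2)
    hit=ctrl.move_linear(W(-3,ys,31),vel=.02,threshold=4)
    o=observe(); print("rail",hit,inv(o["tool_pos"]).round(2),o["force"].round(1))
    p=o["tool_pos"]; claw.open_gripper(); ctrl.move_linear([p[0],p[1],.13],vel=.15)
E
python3 - <<'E'
from h import *
place((.4485,.139),118); print(observe()["t"])
ctrl.movep([.43,.06,.25],down(0)); ctrl.dwell(.3)
cm,im=shot("wrist","w3"); np.save("w3.npy",np.array([cm[2],*cm[3]]))
cv2.imwrite("pics/m4.png",im)
E
```

```text
grip 0.3336515571773508 59.12703216075897
rail True [ -7.34 117.88] [-0.6 -0.   4.6]
13.1583
```

View pics/m4.png

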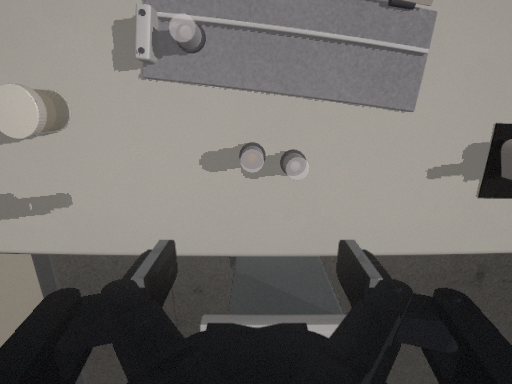

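```bash
python3 - <<'E'
from meas import *
im=cv2.imread("pics/w3.png")[0:120,120:280]
cv2.imwrite("pics/m5.png",cv2.resize(im,None,fx=5,fy=5,interpolation=cv2.INTER_CUBIC))
E
```

```text
(no output)
```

View pics/m5.png

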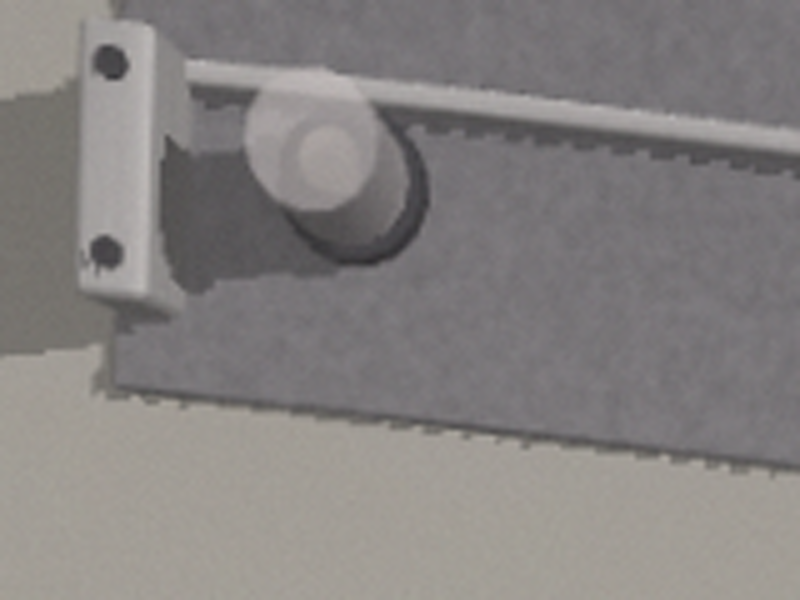

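Mount 0 stands against the rail; its top is at about (182,28) in w3 and the end stop's top right edge at about x=150. I'll compute the relative numbers.

```bash
python3 - <<'E'
from meas import *
c=lc(3); p=lambda u,z: inv(plane(c,[(120+u[0]/5,u[1]/5)],z)[0]).round(1)
print("m0 top",p((312,140),.052)); print("m0 base right, bottom",p((430,195),.016),p((362,265),.016))
print("stop face top",p((156,30),.036),p((148,292),.036))
print("stop face foot",p((190,130),.006),p((183,300),.006))
print("rail front top",p((240,88),.014),p((800,152),.014))
print("deck front",p((115,385),.006),p((790,467),.006))
E
```

```text
m0 top [ -9.  117.8]
m0 base right, bottom [-10.   98.5] [-27.4 113.9]
stop face top [ 14.  158.4] [-41.2 158.6]
stop face foot [  1.  160.5] [-38.5 160.9]
rail front top [  9.5 146. ] [ 9.8 11.5]
deck front [-60.5 178. ] [-61.8   3.7]
```

```bash
sed -i 's/W(-3,ys,31),vel=.02,threshold=4/W(-2,ys,31),vel=.02,threshold=5/; s/ctrl.dwell(.2)$/ctrl.dwell(.2); print(observe()["force"].round(1))/' h.py
python3 - <<'E'
from h import *
place((.4425,.066),54); place((.433,.0105),-10); print(observe()["t"])
ctrl.movep([.45,.05,.25],down(0)); ctrl.dwell(.3)
cm,im=shot("wrist","w4"); np.save("w4.npy",np.array([cm[2],*cm[3]]))
im=im[0:200,110:430]
cv2.imwrite("pics/m6.png",cv2.resize(im,None,fx=2.5,fy=2.5,interpolation=cv2.INTER_CUBIC))
E
```

```text
grip 0.3313219118723193 59.05155837535858
[ 1.  -1.3 -1.3]
rail True [-7.5  53.91] [-0.3 -0.3  3.6]
grip 0.33284989384837554 59.02851462364197
[ 0.4 -0.3 -0.3]
rail True [ -7.73 -10.04] [-1.4  0.4  3.8]
28.75
```

View pics/m6.png

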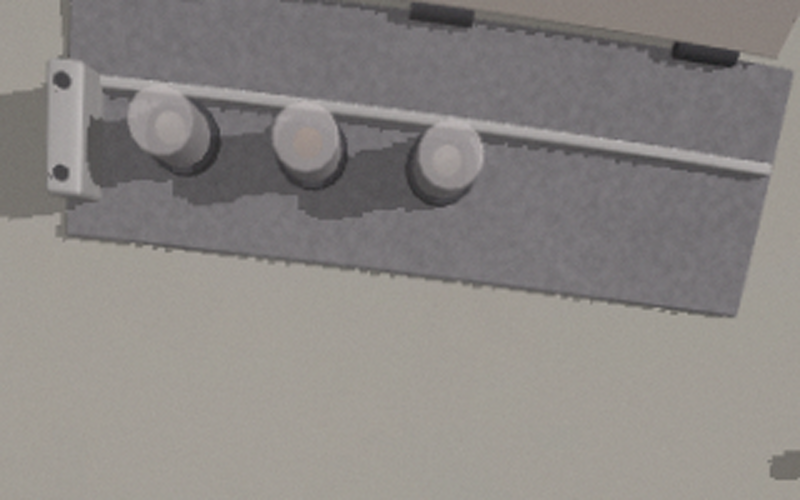

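```bash
sed -i 's/^S0=np.array.*; SY=/S0=np.array([.5840,.0226])+.002*np.array([.9936,-.1132]); SY=/' h.py
python3 - <<'E'
from h import *
q=down(np.radians(104.5)); p=[.436,-.308]
ctrl.movep([*p,.15],q); ctrl.move_linear([*p,.061],vel=.12); claw.close_gripper()
o=observe(); print("grip",o["width"],o["finger_force"],o["tool_pos"])
ctrl.move_linear([*p,.15],vel=.15)
ctrl.movep(W(-100,140,150),Q); ctrl.move_linear(W(-100,140,64.7),vel=.12); ctrl.move_linear(W(-56,140,64.7),vel=.08); ctrl.dwell(.3)
f0=observe()["force"]
hit=ctrl.move_linear(W(-56,154,64.7),vel=.01,threshold=3)
o=observe(); print(hit,inv(o["tool_pos"]),o["tool_pos"][2],o["force"]-f0,o["t"])
ctrl.dwell(.3);o=observe(); print(inv(o["tool_pos"]),o["force"]-f0)
cm,im=shot("wrist","w5"); np.save("w5.npy",np.array([cm[2],*cm[3]]))
cv2.imwrite("pics/m7.png",im)
E
```

```text
grip 0.1774322584610152 58.83675277233124 [ 0.43606346 -0.30815771  0.06128276]
True [-56.33149049 145.00949712] 0.06427115485614451 [-0.6534309  -1.60506462  6.72345488] 39.25
[-56.36002966 144.96436739] [-0.24624547 -1.15285356  7.5042656 ]
```

View pics/m7.png

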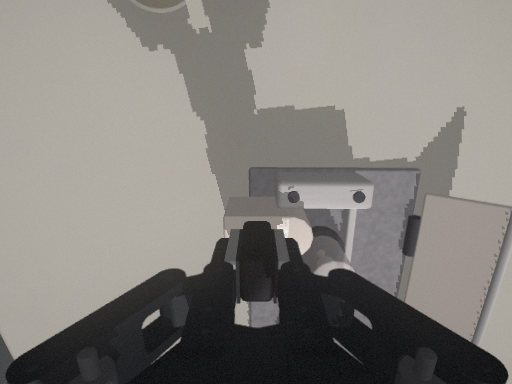

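The picture shows the spacer gripped squarely, its side next to the end stop's front corner at about (290,205). The force reading is mostly z, so the block is rubbing on the deck. I'll repeat the touch-off 1.2 mm higher.

```bash
python3 - <<'E'
from h import *
ctrl.move_linear(W(-56,141,66),vel=.05); ctrl.dwell(.4)
f0=observe()["force"]
for y in np.arange(142,153,.5):
    hit=ctrl.move_linear(W(-56,y,66),vel=.02,threshold=6); ctrl.dwell(.1)
    o=observe(); print(y,hit,inv(o["tool_pos"]).round(2),(o["tool_pos"][2]*1e3).round(2),(o["force"]-f0).round(1))
    if hit or abs((o["force"]-f0)[1])>3: break
print(o["t"])
E
```

```text
142.0 False [-56.   142.05] 66.0 [-1.  -0.9 -0.1]
142.5 False [-56.  142.5] 66.0 [ 0.   0.1 -0.8]
143.0 False [-55.97 143.01] 66.01 [-0.7 -1.   0.8]
143.5 False [-56.01 143.51] 65.97 [ 0.3 -0.3  0.2]
144.0 False [-56.   144.01] 66.0 [ 0.4 -0.5 -0.2]
144.5 False [-55.97 144.51] 66.03 [ 1.  -0.   0.4]
145.0 False [-56.01 145.01] 66.0 [-0.6  0.2 -0.3]
145.5 False [-56.02 145.2 ] 65.97 [-0.2 -2.8  0.3]
146.0 False [-56.04 145.34] 65.97 [-0.5 -5.2  1.4]
43.4
```

```bash
cat >> h.py <<'E'
YC=145.05; ZS=65.5
def gap(k,d=.2):
    y=YC-d-k*64-.1*(k>0)
    if k: ctrl.move_linear(W(-85,y,ZS),vel=.1)
    else: ctrl.move_linear(W(-56,y,ZS),vel=.03)
    ctrl.dwell(.3); f0=observe()["force"]
    for x,v in ((-55,.04),(-26.3,.02)):
        hit=ctrl.move_linear(W(x,y,ZS),vel=v,threshold=12)
        if hit: break
    ctrl.dwell(.4); o=observe(); print("gap",k,hit,inv(o["tool_pos"]).round(2),(o["tool_pos"][2]*1e3).round(2),(o["force"]-f0).round(1),o["t"])
def back():
    p=inv(observe()["tool_pos"]); ctrl.move_linear(W(-85,p[1],ZS),vel=.06)
E
python3 - <<'E'
from h import *
gap(0); back()
ctrl.dwell(.2); ctrl.movep(W(-120,70,200),down(0)); ctrl.dwell(.3)
cm,im=shot("wrist","w6"); np.save("w6.npy",np.array([cm[2],*cm[3]])); print(observe()["t"])
cv2.imwrite("pics/m8.png",im)
E
```

```text
gap 0 False [-26.32 144.85] 65.53 [-0.1  2.   1.1] 46.1833
49.075
```

View pics/m8.png

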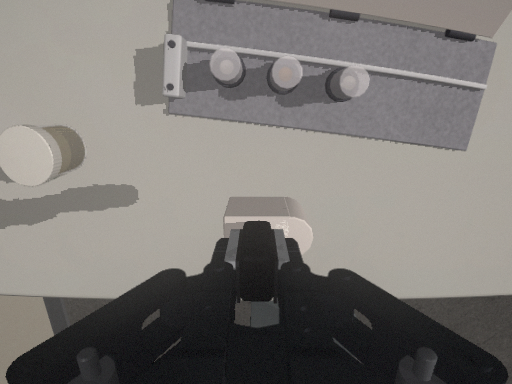

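Mount tops are now at (226,65), (286,73) and (352,82). Converting to stage coordinates.

```bash
python3 - <<'E'
from meas import *
c=lc(6); print([inv(x).round(1).tolist() for x in plane(c,[(225.8,65),(286.3,73),(351.7,82)],.052)])
print("stop",inv(plane(c,[(183,39)],.036)[0]).round(1),inv(plane(c,[(180.5,97)],.036)[0]).round(1))
c=lc(4); print("before",[inv(x).round(1).tolist() for x in plane(c,[(110+u/2.5,v/2.5) for u,v in((161,120),(306,140),(450,158))],.052)])
im=cv2.imread("pics/w6.png")[20:115,160:380]; cv2.imwrite("pics/m9.png",cv2.resize(im,None,fx=3.6,fy=3.6,interpolation=cv2.INTER_CUBIC))
E
```

```text
[[-11.1, 112.2], [-11.6, 55.1], [-11.8, -8.0]]
stop [ 10.3 157.7] [-44.2 157.5]
before [[-10.9, 117.6], [-12.4, 53.7], [-12.5, -10.0]]
```

View pics/m9.png

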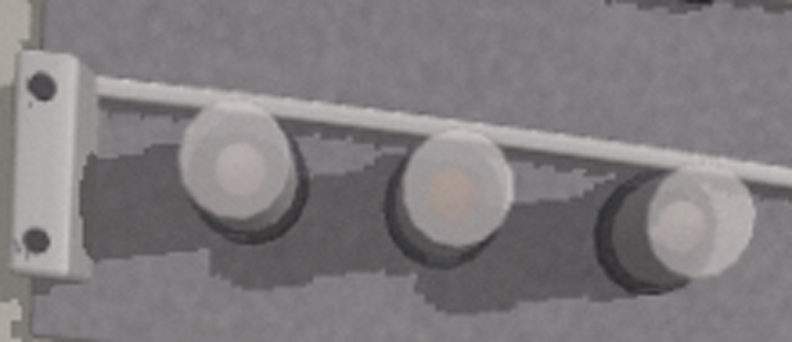

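Mount 0 has moved to the gap position, and the other two are ready with gaps of about 22 mm. On to gaps 2 and 3.

```bash
python3 - <<'E'
from h import *
ctrl.movep(W(-110,80,90),Q)
gap(1); back(); gap(2); back()
ctrl.movep(W(-120,70,200),down(0)); ctrl.dwell(.3)
cm,im=shot("wrist","w7"); np.save("w7.npy",np.array([cm[2],*cm[3]])); print(observe()["t"])
im=im[20:115,160:380]; cv2.imwrite("pics/m10.png",cv2.resize(im,None,fx=3.6,fy=3.6,interpolation=cv2.INTER_CUBIC))
E
```

```text
gap 1 False [-26.34  80.71] 65.5 [-0.6  0.2  0.5] 54.0583
gap 2 False [-26.34  16.76] 65.52 [0.1 0.4 0.1] 59.1583
62.0417
```

View pics/m10.png

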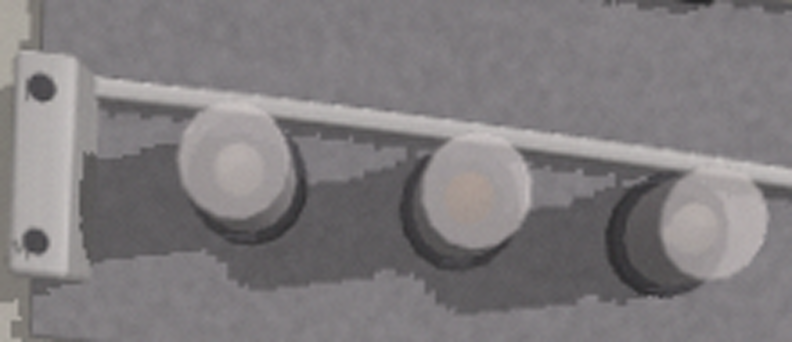

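Tops are now at (236,162), (475,192) and (714,222) in the crop, equal spacing of 239 px. I'll check numerically that no mount crept back, then fold the backdrop after returning the spacer to its mat.

```bash
python3 - <<'E'
from meas import *
a=cv2.imread("pics/w6.png",0).astype(np.float32); b=cv2.imread("pics/w7.png",0).astype(np.float32)
def tm(u,v,w=14):
    t=a[v-w:v+w,u-w:u+w]; s=b[v-w-8:v+w+8,u-w-8:u+w+8]
    U=4; r=cv2.matchTemplate(cv2.resize(s,None,fx=U,fy=U,interpolation=3),cv2.resize(t,None,fx=U,fy=U,interpolation=3),5)
    _,m,_,l=cv2.minMaxLoc(r); return m,(l[0]/U-8,l[1]/U-8)
print("stop",tm(172,66,14),"m0",tm(226,68),"m1",tm(286,73),"m2",tm(350,83))
c=lc(7); k=lambda u,v:(160+u/3.6,20+v/3.6)
P=plane(c,[k(236.5,163),k(475,193),k(714.5,223)],.052); print([inv(x).round(1).tolist() for x in P])
np.set_printoptions(suppress=True)
print("px/mm",1/np.linalg.norm(plane(c,[(226,66)],.052)-plane(c,[(227,66)],.052))/1e3)
E
```

```text
stop (0.9895590543746948, (0.0, 0.0)) m0 (0.9882106184959412, (0.0, 0.0)) m1 (0.9800752401351929, (5.0, 1.0)) m2 (0.9886956214904785, (4.0, 1.0))
[[-11.1, 112.0], [-11.4, 49.4], [-10.8, -14.9]]
px/mm 1.0671617802322162
```

```bash
cat > bd.py <<'E'
from meas import *
def angle(c,uv):
    """angle of the free edge from pixels on it: ray meets the 57 mm circle round the hinge"""
    from scipy.optimize import brentq
    out=[]
    for d in ray(c,uv):
        def f(z):
            p=inv((c[2]+d*((z/1e3-c[2][2])/d[2]))); return np.hypot(p[0]-61,z-12)-57
        zs=np.linspace(12,72,121); v=[f(z) for z in zs]
        r=[brentq(f,zs[i],zs[i+1]) for i in range(120) if v[i]*v[i+1]<0]
        out.append([round(float(np.arcsin((z-12)/57)),3) for z in r])
    return out
if __name__=="__main__": print(angle(lc(1),[(132.5,80),(393,112.5),(262,96.3)]))
E
python3 bd.py; python3 - <<'E'
from h import *
q=down(np.radians(104.5)); p=[.436,-.310]
ctrl.movep([.436,-.15,.2],Q); ctrl.movep([*p,.15],q); ctrl.move_linear([*p,.066],vel=.1); ctrl.dwell(.2)
hit=ctrl.move_linear([*p,.0605],vel=.02,threshold=4); o=observe(); print(hit,o["tool_pos"],o["force"])
claw.open_gripper(); ctrl.move_linear([*p,.17],vel=.12); print(observe()["t"])
E
```

```text
[[0.717], [0.746], [0.775]]
True [ 0.43654106 -0.31039936  0.0612623 ] [-0.42535943 -0.91056256  3.45350409]
67.7583
```

```bash
python3 - <<'E'
from h import *
claw.close_gripper()
ctrl.movep([.55,-.25,.25],Q); ctrl.movep(W(145,-10,200),Q); ctrl.move_linear(W(145,-10,49),vel=.15); ctrl.dwell(.3)
f0=observe()["force"]
hit=ctrl.move_linear(W(100,-10,49),vel=.03,threshold=3)
o=observe(); print(hit,inv(o["tool_pos"]),o["tool_pos"][2],o["force"]-f0,o["t"])
cm,im=shot("top","t1"); cm,im2=shot("scene","s1")
cv2.imwrite("pics/m11.png",np.hstack([cv2.resize(im[140:260,150:350],(400,240)),cv2.resize(im2[100:250,180:330],(400,400))[:240]]))
E
```

```text
True [118.4157697   -9.99441859] 0.04918787511423711 [1.49865717 0.34158349 3.81850434] 72.7417
```

```bash
python3 - <<'E'
from h import *
f0=observe()["force"]
for t in np.linspace(.8,1.56,9):
    ctrl.move_linear(W(61+57*np.cos(t)+15.4,-10,11+57*np.sin(t)),vel=.05)
    o=observe(); print(round(t,2),inv(o["tool_pos"]).round(1),(o["force"]-f0).round(1))
ctrl.move_linear(W(120,-10,69),vel=.1); ctrl.move_linear(W(120,-10,200),vel=.2)
ctrl.movep(W(0,10,290),down(SY)); ctrl.dwell(.3)
cm,im=shot("wrist","w8"); np.save("w8.npy",np.array([cm[2],*cm[3]])); print(observe()["t"])
_,a=shot("scene","s2")
cv2.imwrite("pics/m12.png",np.hstack([cv2.resize(im,(500,375)),cv2.resize(a[100:280,180:324],(300,375))]))
E
```

```text
0.8 [116.1 -10. ] [-1.2  0.6 -0.4]
0.9 [112.8 -10. ] [ 2.  -0.2 -3. ]
0.99 [109.5 -10. ] [ 3.7 -0.8 -0.8]
1.08 [106. -10.] [ 4.9 -0.8 -1.1]
1.18 [102.2 -10. ] [ 5.6 -1.   1.3]
1.27 [ 98.1 -10. ] [ 5.8 -1.1  3.3]
1.37 [93.8 -9.9] [ 8.  -1.7  5.4]
1.46 [87.  -9.8] [ 4.4 -0.7  4.4]
1.56 [82.  -9.8] [ 4.1 -0.4  6.5]
78.3417
```

View pics/m12.png

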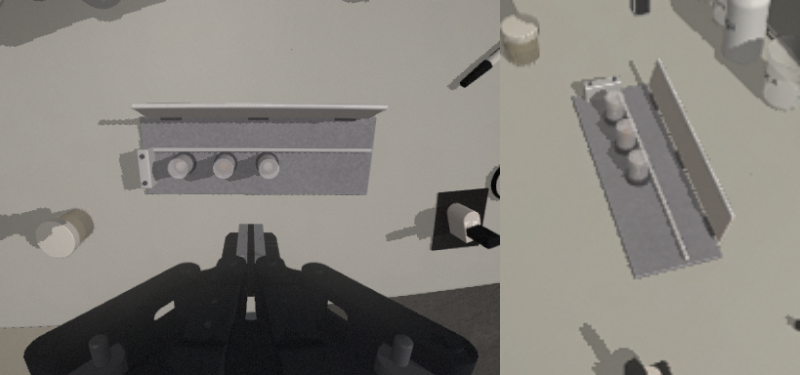

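```bash
python3 - <<'E'
from bd import *
im=cv2.imread("pics/w8.png"); g=im.max(2).astype(int)
print(g[98:130,240]); print(g[98:130,200])
def ang2(c,uv):
    out=[]
    for d in ray(c,uv):
        s=np.linspace(0.3,1.95,1000); z=12+57*np.sin(s); x=61+57*np.cos(s)
        p=np.array([inv(c[2]+d*((zz/1e3-c[2][2])/d[2]))[0] for zz in z])-x
        i=np.where(p[:-1]*p[1:]<0)[0]; out.append(s[i].round(3).tolist())
    return out
c=lc(8)
for v in (105,106,107,108,109,110): print(v,ang2(c,[(240,v)]), inv(plane(c,[(240,v)],.069)[0]))
E
```

```text
[167 164 168 167 169 167 167 177 182 191 188 161 126  98  96 100  96  97
  98  97  96  99  94  94  92  91  91 111 123 123 124 121]
[168 167 166 168 168 166 167 169 172 194 197 166 131  97  97  99  98  95
  99  95  99  97  91  92  91  93  90 107 117 121 122 118]
105 [[1.263]] [78.19514754 30.78455017]
106 [[1.284]] [77.01808965 30.80166132]
107 [[1.306]] [75.83908392 30.81883103]
108 [[1.327]] [74.65811998 30.83605951]
109 [[1.349]] [73.47518744 30.85334693]
110 [[1.37]] [72.29027585 30.87069349]
```

Backdrop now at about 1.3 rad (rim at w8 row 107), with mounts, jar, lens and spacer undisturbed. It needs roughly 15 mm more push, so I'll push in steps with settling.

```bash
cat > push.py <<'E'
from h import *
import sys
def push(xe,f,z=65):
    ctrl.movep(W(120,-10,200),Q); ctrl.move_linear(W(120,-10,z),vel=.2); ctrl.dwell(.2); f0=observe()["force"]
    for x in [92,86,*np.arange(82,xe-.1,-4),xe]:
        ctrl.move_linear(W(x,-10,z),vel=.04); ctrl.dwell(.2)
        o=observe(); print(x,inv(o["tool_pos"]).round(1),(o["tool_pos"][2]*1e3).round(1),(o["force"]-f0).round(1))
    ctrl.move_linear(W(120,-10,z),vel=.1); ctrl.move_linear(W(120,-10,200),vel=.2)
    ctrl.movep(W(0,10,290),down(SY)); ctrl.dwell(.3)
    cm,im=shot("wrist",f); np.save(f+".npy",np.array([cm[2],*cm[3]])); print(observe()["t"])
    print(im.max(2)[98:136,240])
push(float(sys.argv[1]),sys.argv[2])
E
python3 push.py 70 w9
```

```text
92 [ 92.4 -10. ] 65.1 [ 2.5  0.6 -0.9]
86 [ 87.5 -10. ] 66.3 [5.3 0.5 3.4]
82.0 [83.5 -9.9] 66.3 [6.4 0.1 3.8]
78.0 [ 78.3 -10. ] 65.2 [5.  0.4 3.7]
74.0 [ 73.6 -10. ] 64.6 [4.7 1.1 3.4]
70.0 [ 69.2 -10. ] 64.5 [3.1 0.9 0.8]
70.0 [ 69.3 -10. ] 64.5 [ 1.4  0.8 -0.2]
87.925
[165 163 161 166 166 165 164 165 166 163 165 165 166 165 164 162 163 165
 166 162 158 147 146 145 146 149 141 163 167 178 159 135  99  91  94  91
  93  93]
```

```bash
python3 - <<'E'
from meas import *
def rows(c,t,off):
    r=[]
    for s,w in ((57,3.5),(57,-3.5),(0,2),(0,-2)):   # back/front of rim top, back/front at hinge; vision frame = arm frame - off
        x=61-off+s*np.cos(t)+w*np.sin(t); z=12+s*np.sin(t)-w*np.cos(t)
        p=W(x,30.8,z); r.append(proj(c,p)[0,1].round(1))
    return r
for i in (8,9):
    for t in (1.3,1.4,1.5,1.571,1.65,1.7): print(i,t,rows(lc(i),t,2),rows(lc(i),t,0))
im=cv2.imread("pics/w9.png"); g=cv2.resize(im[80:200,100:420],None,fx=2.5,fy=2.5,interpolation=2)
s=cv2.resize(cv2.imread("pics/s2.png")[100:220,200:320],(300,300))
cv2.imwrite("pics/m13.png",g)
E
```

```text
8 1.3 [np.float64(105.5), np.float64(111.2), np.float64(118.1), np.float64(120.9)] [np.float64(103.8), np.float64(109.5), np.float64(116.7), np.float64(119.4)]
8 1.4 [np.float64(110.1), np.float64(115.9), np.float64(118.1), np.float64(120.9)] [np.float64(108.4), np.float64(114.2), np.float64(116.6), np.float64(119.5)]
8 1.5 [np.float64(114.8), np.float64(120.7), np.float64(118.0), np.float64(120.9)] [np.float64(113.2), np.float64(119.0), np.float64(116.6), np.float64(119.5)]
8 1.571 [np.float64(118.2), np.float64(124.0), np.float64(118.0), np.float64(120.9)] [np.float64(116.5), np.float64(122.4), np.float64(116.6), np.float64(119.5)]
8 1.65 [np.float64(121.9), np.float64(127.7), np.float64(118.1), np.float64(120.9)] [np.float64(120.3), np.float64(126.0), np.float64(116.6), np.float64(119.5)]
8 1.7 [np.float64(124.3), np.float64(129.9), np.float64(118.1), np.float64(120.9)] [np.float64(122.6), np.float64(128.3), np.float64(116.6), np.float64(119.5)]
9 1.3 [np.float64(105.5), np.float64(111.2), np.float64(118.1), np.float64(120.9)] [np.float64(103.8), np.float64(109.5), np.float64(116.6), np.float64(119.4)]
9 1.4 [np.float64(110.1), np.float64(115.9), np.float64(118.1), np.float64(120.9)] [np.float64(108.4), np.float64(114.2), np.float64(116.6), np.float64(119.5)]
9 1.5 [np.float64(114.8), np.float64(120.7), np.float64(118.0), np.float64(120.9)] [np.float64(113.2), np.float64(119.0), np.float64(116.6), np.float64(119.5)]
9 1.571 [np.float64(118.2), np.float64(124.0), np.float64(118.0), np.float64(120.9)] [np.float64(116.5), np.float64(122.3), np.float64(116.6), np.float64(119.5)]
9 1.65 [np.float64(121.9), np.float64(127.7), np.float64(118.0), np.float64(120.9)] [np.float64(120.3), np.float64(126.0), np.float64(116.6), np.float64(119.5)]
9 1.7 [np.float64(124.3), np.float64(129.9), np.float64(118.1), np.float64(120.9)] [np.float64(122.6), np.float64(128.3), np.float64(116.6), np.float64(119.4)]
```

View pics/m13.png

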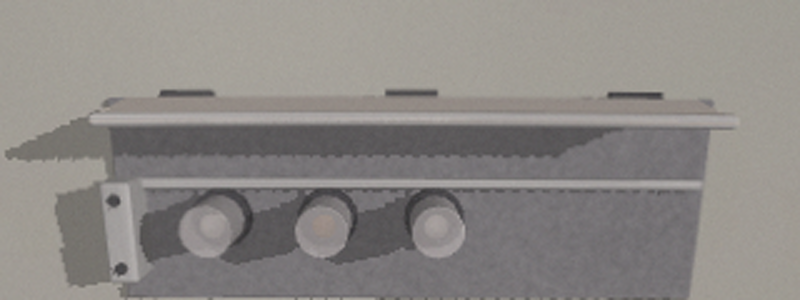

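The rim is at rows 124–129 and the back face is visible, so the panel leans slightly forward (about 1.70 rad). I'll nudge it back from the front, at y=-100, clear of the mounts.

```bash
python3 - <<'E'
from h import *
ctrl.movep(W(25,-100,200),Q); ctrl.move_linear(W(25,-100,65),vel=.2); ctrl.dwell(.2); f0=observe()["force"]
for x in (34,38,40,42,44,45.5):
    ctrl.move_linear(W(x,-100,65),vel=.04); ctrl.dwell(.2)
    o=observe(); print(x,inv(o["tool_pos"]).round(1),(o["force"]-f0).round(1))
ctrl.move_linear(W(25,-100,65),vel=.1); ctrl.move_linear(W(25,-100,200),vel=.2)
ctrl.movep(W(0,10,290),down(SY)); ctrl.dwell(.3)
cm,im=shot("wrist","w10"); np.save("w10.npy",np.array([cm[2],*cm[3]])); print(observe()["t"])
for u in (200,240,330): print(im.max(2)[110:136,u])
E
```

```text
34 [  34. -100.] [-0.7 -0.3 -0.2]
38 [  37.4 -100. ] [-4.8  1.   3.1]
40 [  39.7 -100. ] [-5.1  1.   2.9]
42 [  42.1 -100. ] [-3.6  0.1  2.8]
44 [  44.1 -100. ] [-2.9  1.2  1.2]
45.5 [  45.5 -100. ] [-3.8  0.3  2. ]
96.4083
[165 165 166 167 167 158 161 178 171 165 150 113  92  93  91  92  94  90
  91  91  91  92  90  93  92 113]
[167 166 168 167 166 155 165 178 170 164 144 110  93  90  91  88  93  92
  93  92  90  92  94  91  93 118]
[162 162 162 162 161 161 160 170 175 167 152 129  99  88  89  88  90  89
  90  91  91  87  87 110 121 121]
```

```bash
python3 - <<'E'
from meas import *
c=lc(10); g=cv2.imread("pics/w10.png").max(2)
for u in (300,330,360):
    col=g[140:205,u].astype(int); print(u,list(col))
    P=plane(c,[(u,155)],.014)[0]; y=inv(P)[1]
    for nm,x,z in (("rail back",15,14),("rail front",9,14),("deck front",-62,6)): print(nm,[proj(c,W(x-o,y,z))[0,1].round(1) for o in (0,2)])
E
```

```text
300 [np.int64(122), np.int64(124), np.int64(123), np.int64(120), np.int64(121), np.int64(121), np.int64(121), np.int64(125), np.int64(125), np.int64(117), np.int64(117), np.int64(120), np.int64(167), np.int64(167), np.int64(162), np.int64(107), np.int64(93), np.int64(119), np.int64(121), np.int64(117), np.int64(117), np.int64(116), np.int64(122), np.int64(119), np.int64(117), np.int64(121), np.int64(121), np.int64(118), np.int64(120), np.int64(124), np.int64(125), np.int64(123), np.int64(119), np.int64(121), np.int64(119), np.int64(118), np.int64(117), np.int64(119), np.int64(121), np.int64(120), np.int64(122), np.int64(121), np.int64(123), np.int64(123), np.int64(121), np.int64(120), np.int64(120), np.int64(119), np.int64(118), np.int64(119), np.int64(119), np.int64(121), np.int64(119), np.int64(117), np.int64(118), np.int64(123), np.int64(122), np.int64(122), np.int64(117), np.int64(132), np.int64(160), np.int64(161), np.int64(162), np.int64(161), np.int64(160)]
rail back [np.float64(150.3), np.float64(151.6)]
rail front [np.float64(154.3), np.float64(155.7)]
deck front [np.float64
[... 1583 characters left out ...]
int64(117), np.int64(114), np.int64(115), np.int64(112), np.int64(115), np.int64(118), np.int64(117), np.int64(113), np.int64(115), np.int64(119), np.int64(120), np.int64(119), np.int64(120), np.int64(120), np.int64(118), np.int64(115), np.int64(115), np.int64(117), np.int64(116), np.int64(115), np.int64(117), np.int64(120), np.int64(118), np.int64(119), np.int64(120), np.int64(119), np.int64(120), np.int64(116), np.int64(114), np.int64(121), np.int64(123), np.int64(111), np.int64(160), np.int64(163), np.int64(158), np.int64(161), np.int64(161)]
rail back [np.float64(150.6), np.float64(151.9)]
rail front [np.float64(154.6), np.float64(155.9)]
deck front [np.float64(198.3), np.float64(199.5)]
```

Against the rail reference, vision gives about 1.505 rad and the contact readings about 1.555. A small push from behind to x=77.3 brings both estimates close to upright.

```bash
sed -i 's/for x in \[92.*:/for x in [90,84,80,xe]:/' push.py; python3 push.py 77.3 w11
python3 - <<'E'
import cv2,numpy as np
im=cv2.imread("pics/w11.png"); cv2.imwrite("pics/m14.png",cv2.resize(im,(800,600)))
a=cv2.imread("pics/w10.png",0).astype(np.float32);b=cv2.imread("pics/w9.png",0).astype(np.float32);d=im[:,:,1].astype(np.float32)
for n,x in (("w9",cv2.imread("pics/w9.png")[:,:,1].astype(np.float32)),):
    t=d[150:200,165:300]; print(cv2.phaseCorrelate(t,x[150:200,165:300].copy()))
E
```

```text
90 [ 90.3 -10. ] 65.0 [-0.8  0.3 -0.5]
84 [ 84.1 -10. ] 65.1 [0.4 0.6 0.1]
80 [ 80. -10.] 65.0 [0.4 0.2 0.6]
77.3 [ 77.9 -10. ] 65.2 [ 4.3  1.2 -0.8]
104.5667
[166 167 167 166 166 169 165 165 166 166 165 163 165 167 164 167 165 165
 166 155 167 181 188 168 135 100  90  90  91  93  94  91  91  91  92  93
  92  88]
((0.47532733298258734, 0.03382735770201606), 0.991290428020336)
```

View pics/m14.png

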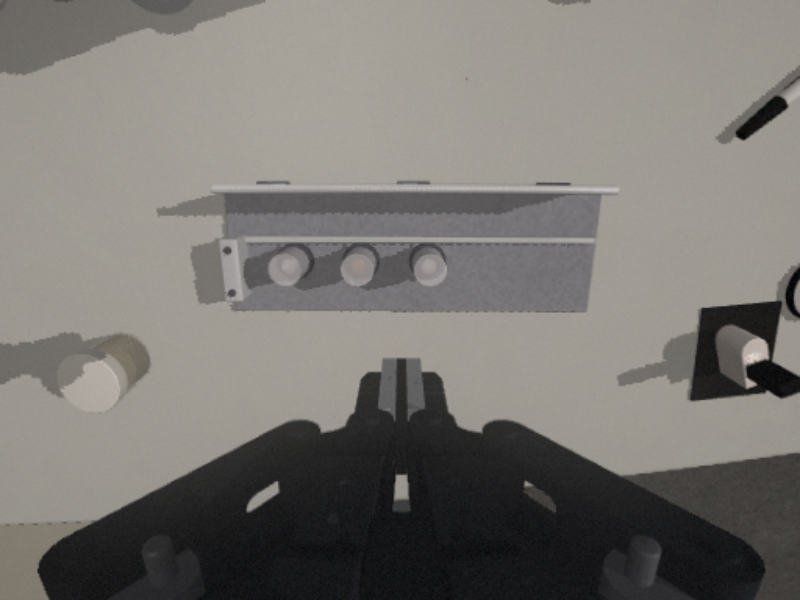

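The picture shows the rim nearly edge-on (upright, about 1.55 rad) and the mounts at (288,265), (358,265) and (429,265), equally spaced along the rail. The spacer is on its mat at (740,355), and the jar and lens have not moved.

```bash
python3 -c "
from h import *
print(order.hand_in())"
```

```text
the job is handed in; nothing more can be done
None
```

The job is handed in: the three mounts present stand in order against the rail with the spacer-set gaps, the backdrop is upright at about 1.55 rad by the last picture, the spacer is back on its mat, and the jar and lens were left alone; the hand-in call returned no verdict.

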